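# Turn the sealing disc over in its tipping drip tray

### The arm

A 6-joint arm with a two-finger parallel gripper is mounted at the origin on a cart in front of the work surface, level with it; the furniture and walls round the work are solid. World frame = base frame: x ahead of the robot, y to its left, z up, the work surface at z = 0. Lengths are in m, angles in rad, forces in N, time in s.
With the tool pointing down it reaches from about 0.2 to 0.875 m from the base axis. Payload 3.4 kg.
Tool frame: the origin (TCP) lies at the very end of the fingers, on their centre line; the grasp point (between the pads) lies 19 mm behind it; x points along the fingers, y is the direction in which the jaws open and shut, and the axes are right-handed (so a half turn about x gives the same grasp; the last joint's range is limited). The gripper opens to 94 mm and grips with 3 to 60 N. Pads are 16 mm wide; open, the fingers measure 119 mm over their backs; the gripper's body (75 mm by 177 mm) begins 78 mm behind the grasp point.
Start: joints at [-1.357, 0.276, 1.505, -0, 1.361, -0.121], TCP at [0.189, -0.543, 0.205] pointing down, gripper open.
Joint ranges: [-2.89, 2.89], [-0.75, 2.08], [0.22, 2.7], [-1.18, 4.32], [0.11, 2.71], [-2.7, 2.7]. Speed limits (rad/s): [2.57, 2.57, 3.14, 3.14, 3.14, 3.14].

### API

Orientations are given as [roll, pitch, yaw] about the fixed x, y, z axes, in that order (R = Rz(yaw) Ry(pitch) Rx(roll)).
In Python, from bench import manip gives the robot as it stands.
- The arm moves only by the tool drive_tool, never from a script. Its argument "moves" is a list that holds one entry, the list of rows, each a list of 6 numbers: the shift along the tool's x, y, z in m, then the turn, a rotation vector about the tool's x, y, z in rad. In form: [[[dx, dy, dz, rx, ry, rz], ...]]. A call has 1 to 20 rows; each row shifts and turns the pose as measured when the row begins, along the tool's axes as they then stand; what a row does not reach is not made up. A row lasts 1/10 s, in which the tool goes at most 50 mm and 8.59 degrees, less where a joint would pass 70% of its speed; a pose out of reach is approached as far as the arm can. A call is refused whole if a number of a shift passes 0.05 or a number of a turn 0.15, either way. A call with a gripper value outside its range is refused whole. "fingers" is the opening, from 0 (shut) to 1 (fully open), set as the call begins (left out, the last holds). The fingers move at their own pace and stop on an object; "squeeze" is the grip in N (left out, the last holds). Time passes only in rows, so rows that do not move let the fingers close. It gives the time, the measured TCP pose, the force and the opening at its end, in the units of the state.
- manip.get_state(): the state, without advancing time (a new reading comes with each control period).
- manip.capture(name): name is "scene" or "top" or "wrist"; returns (picture, depth): 384x512x3 uint8, red, green, blue; 384x512 float32, m along the optical axis (not along the pixel's ray), 0 where there is no reading.
- manip.calibration(name): a dict with "fx", "fy", "cx", "cy" (pixels), "extrinsics" (4x4, takes a point from camera to world coordinates). Camera axes: x right, y down, z forward; pixel columns grow to the right and rows downward; lengths in m; the calibration is good to about 2 mm. A picture is of the moment at which its call begins: read the wrist's pose just before it. calibration takes no time and is no camera call; for the wrist camera it gives the pose at the moment of the call.
- manip.sign_off(): hands the job in, once; it reports no verdict.
The state is a dict: "time": time; "joint_positions": joint angles; "dq": joint speeds; "effort": joint torques, N m; "ee_pos": TCP position; "orientation": TCP orientation; "contact_force": force on the tool from outside, world axes, zero at the start; "wrist_torque": the same for the moment, N m; "grip_width": opening from 0.0 (shut) to 1.0 (fully open).
Only numpy, scipy, OpenCV 4.12 (cv2) and the standard library are available. Lean on these libraries where they do the work, as an engineer would, in place of code of your own. Each camera call takes 0.05 s, during which the arm holds its last target. There are 200 camera calls.

### The job

Two bottle-lid sealing discs are drying in blue tipping trays, and both should lie white face up. Find the tray whose disc shows its orange face and swing that tray fully over onto its other rest (its black cross bar is the handle), so that the disc tumbles over and ends lying flat, white face up, in the tray's other pan. Do not touch the disc itself, leave the other tray as it is, and let go of the bar.

Things in the scene. Friction and masses are not known exactly. Their poses are not given: they have to be found in the camera images.
- disc_a: The disc to turn over: flat, round, 50 mm across, 6 mm thick, about 30 g, one face orange, one white. It lies loose, orange up, in the level left pan of tray a. Origin: centre of its white face; its z axis points out of the orange face (up at the start, down when done).
- grip_a (a point): Middle of tray a's black cross bar: round, 12 mm thick, 68 mm between its side arms, clear of the pans; it turns freely between fingers that close across it from above. x axis: along the bar, parallel to the level hinge, roughly away from the robot. z axis: from hinge to bar; the hinge is 130 mm from here along -z. Start: 125 mm above the worktop, 106 mm left (+y) of the hinge.
- tipper_a (a joint): Swing of tray a. 0: left pan (with disc_a) level on its rest. 1.92 rad: fully over, right pan level. It turns right-handed about grip_a's x axis: the bar goes up to 180 mm above the worktop, over to the right and down to 125 mm, 106 mm right of the hinge. Needs 1 to 2 N at the bar, lightly damped; past the top (0.96) it falls over by itself and stays by its weight.
- tipper_b (a joint): Swing of the other, identical tray b, whose disc lies white up already: 0 as found; leave it. Each tray is a blue V of two pans, 70 mm long and 60 mm wide, 70 degrees apart, lips 8 mm high, on a hinge 50 mm above the worktop, in a grey stand 100 x 190 mm fixed to the worktop.

How it is judged:
At the end, for the whole second after the job is handed in: Tray a is fully over on its other rest (joint above 1.80 rad), disc_a lies white face up within 10 degrees of level, at rest in the pan (origin 40 to 75 mm above the worktop and within 100 mm, seen from above, of the middle of the bar) (value of joint tipper_a above 1.8 rad and angle between disc_a's own z axis and vertical above 2.96 rad and height (world z) of disc_a between 0.04 and 0.075 m and horizontal distance between disc_a and grip_a below 0.1 m and linear speed of disc_a below 0.03 m/s); the robot touches nothing.
It fails at once if the disc is touched with the gripper (contact force between any of the fingers, the arm and disc_a above 0.3 N).
It fails at once if the other tray is swung (value of joint tipper_b above 0.15 rad).
It also fails if it takes over 38 s, if anything falls off the work surface, if the arm or the gripper's body presses on something with over 40 N, if the wrist force passes 120 N, or if a joint passes its speed limit or range.

## Working session

There is one attempt and no reset: what is moved stays moved. The work goes in short steps, Python scripts to look and compute and a tool call to move; the robot and the scene stay as the last step left them, time stands still between calls to the robot, and variables do not carry over. Pictures are saved under pics/ and viewed, about 8 in all and at most 12, crops included, and the job is handed in when it is done.

Besides the shell and the picture viewer there is one more tool, called by a JSON object that holds its "fn" and its "kwargs". drive_tool: Moves the arm, as the interface text tells. Its arguments: {"type":"object","properties":{"moves":{"type":"array","items":{"type":"array","items":{"type":"array","items":{"type":"number"}}}},"fingers":{"type":"number"},"squeeze":{"type":"number"}},"required":["moves"]}

```bash
mkdir -p pics; cat > h.py <<'E'
import numpy as np, cv2
from bench import manip
def snap(name,fn):
    c=manip.calibration(name); p,d=manip.capture(name)
    cv2.imwrite('pics/'+fn+'.png',p[:,:,::-1]); np.savez('pics/'+fn+'.npz',p=p,d=d,**{k:np.array(v) for k,v in c.items()})
    return p,d,c
def world(d,c,u,v,z=None):
    z=d[v,u] if z is None else z
    E=np.array(c['extrinsics']); return (E@[ (u-c['cx'])/c['fx']*z,(v-c['cy'])/c['fy']*z,z,1])[:3]
E
python3 - <<'E'
from h import *
a=snap('scene','s1')[0];b=snap('top','t1')[0]
cv2.imwrite('pics/both.png',np.vstack([a,b])[:,:,::-1][:, :])
cv2.imwrite('pics/both.png',cv2.resize(np.hstack([a,b])[:,:,::-1],(800,300),interpolation=cv2.INTER_AREA))
print(manip.get_state())
E
```

```text
{'time': 0.1, 'joint_positions': array([-1.35698332e+00,  2.76523618e-01,  1.50592497e+00, -3.76873706e-05,
        1.36068414e+00, -1.20982622e-01]), 'dq': array([-0.00168492, -0.00156634, -0.0025805 , -0.00084294, -0.00049335,
        0.00040229]), 'effort': array([ 1.53721845e-03, -4.05456018e+01, -2.37781155e+01,  7.03551318e-02,
        2.99503317e-02, -5.51280800e-05]), 'ee_pos': array([ 0.18882255, -0.54262001,  0.20472837]), 'orientation': array([-1.66785844,  1.56925581,  1.80853773]), 'contact_force': array([ 0.63538123, -0.06319638, -0.09773658]), 'wrist_torque': array([0.02229847, 0.05151949, 0.03720231]), 'grip_width': 1.000419501333986}
```

View pics/t1.png

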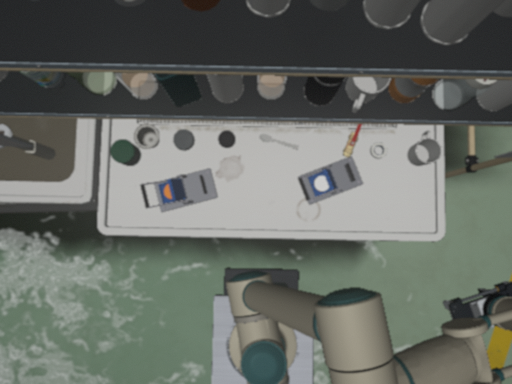

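View pics/s1.png

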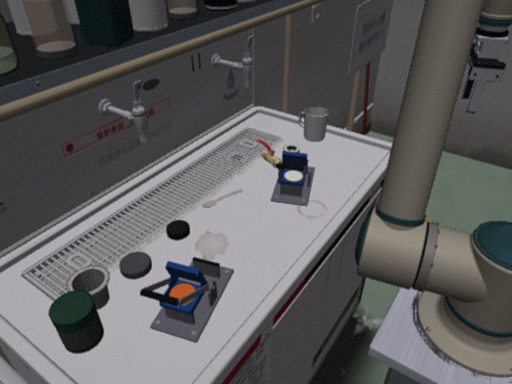

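Top view: the orange disc is in the left tray at about (167,190), and the white disc is in the right tray at (321,182). I'll enlarge the left tray in both views.

```bash
python3 - <<'E'
from h import *
a=cv2.imread('pics/t1.png')[160:220,125:225]; b=cv2.imread('pics/s1.png')[245:340,130:250]
a=cv2.resize(a,None,fx=5,fy=5,interpolation=cv2.INTER_CUBIC); b=cv2.resize(b,None,fx=2.5,fy=300/95,interpolation=cv2.INTER_CUBIC)
b=cv2.resize(cv2.imread('pics/s1.png')[250:310,130:230],None,fx=5,fy=5,interpolation=cv2.INTER_CUBIC)
cv2.imwrite('pics/c1.png',np.vstack([a,b]))
for n in 't1','s1':
    f=np.load(f'pics/{n}.npz'); print(n,f['fx'],f['cx'],f['cy'],f['extrinsics'].round(3).tolist())
    d=f['d']
    for u,v in ([(135,193),(142,195),(143,195),(144,195),(150,193),(167,190),(190,186),(212,178),(205,185),(228,168),(300,60),(300,115)] if n=='t1' else [(150,293),(155,296),(183,291)]):
        print(u,v,world(d,f,u,v).round(3))
E
```

```text
t1 455.499392809399 257.1082138870062 185.69196623188157 [[0.02, -0.996, 0.089, 0.372], [-1.0, -0.02, 0.002, 0.025], [-0.001, -0.089, -0.996, 1.48], [0.0, 0.0, 0.0, 1.0]]
135 193 [0.472 0.425 0.001]
142 195 [ 0.466  0.403 -0.004]
143 195 [0.457 0.365 0.136]
144 195 [0.458 0.363 0.13 ]
150 193 [ 0.473  0.377 -0.002]
167 190 [0.479 0.31  0.055]
190 186 [0.497 0.246 0.01 ]
212 178 [0.525 0.175 0.009]
205 185 [0.5   0.195 0.027]
228 168 [ 0.56   0.125 -0.001]
300 60 [ 0.63  -0.036  0.795]
300 115 [ 0.623 -0.066  0.472]
s1 405.5531724789211 253.53816607019914 195.34228918951547 [[-0.818, -0.336, 0.466, 0.068], [-0.575, 0.488, -0.657, 0.635], [-0.007, -0.806, -0.593, 0.663], [0.0, 0.0, 0.0, 1.0]]
150 293 [0.472 0.368 0.129]
155 296 [0.461 0.367 0.129]
183 291 [0.48  0.291 0.054]
```

View pics/c1.png

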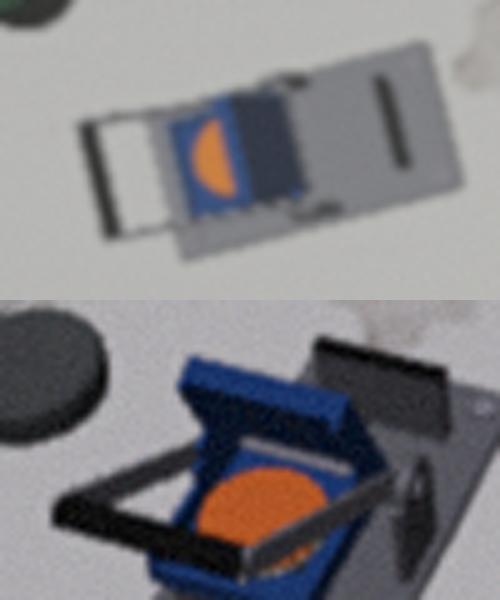

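```bash
cat >> h.py <<'E'
from scipy.spatial.transform import Rotation as Ro
def pose():
    s=manip.get_state(); return s['ee_pos'],Ro.from_euler('xyz',s['orientation']),s
def step(p1,R1,p,R):
    return R.inv().apply(p1-p),(R.inv()*R1).as_rotvec()
E
python3 - <<'E'
from h import *
for n,box in ('t1',(135,178,156,214)),('s1',(135,285,185,310)):
    f=np.load(f'pics/{n}.npz'); P=[]
    for v in range(box[1],box[3]):
        for u in range(box[0],box[2]):
            w=world(f['d'],f,u,v)
            if .115<w[2]<.145 and f['p'][v,u].max()<75: P.append(w)
    P=np.array(P); c=P.mean(0); U,S,V=np.linalg.svd(P-c); ax=V[0]*np.sign(V[0][0]); t=(P-c)@ax
    print(n,len(P),c.round(4),ax.round(3),t.min().round(3),t.max().round(3),'zmax',P[:,2].max().round(3), 'mid',(c+ax*(t.min()+t.max())/2).round(4),'yaw',np.arctan2(ax[1],ax[0]).round(3))
f=np.load('pics/t1.npz')
# heights of tall stuff over the worktop, shelf front edge
for u,v in [(125,150),(147,135),(185,140),(150,100),(150,115),(150,120),(250,120),(430,150)]: print(u,v,world(f['d'],f,u,v).round(3))
p,R,s=pose(); print(R.as_matrix().round(3))
E
```

```text
t1 40 [0.4567 0.3616 0.1317] [ 0.962  0.272 -0.014] -0.033 0.031 zmax 0.14 mid [0.4557 0.3613 0.1318] yaw 0.275
s1 298 [0.4525 0.3621 0.1264] [0.959 0.281 0.031] -0.034 0.038 zmax 0.131 mid [0.4544 0.3626 0.1264] yaw 0.285
125 150 [0.598 0.437 0.093]
147 135 [0.662 0.392 0.009]
185 140 [0.645 0.264 0.028]
150 100 [0.652 0.274 0.47 ]
150 115 [0.617 0.272 0.472]
150 120 [ 0.715  0.387 -0.004]
250 120 [0.617 0.047 0.443]
430 150 [ 0.629 -0.529  0.023]
[[-0.     0.329 -0.944]
 [ 0.001 -0.944 -0.329]
 [-1.    -0.002 -0.   ]]
```

The two views agree: bar middle is about (0.455, 0.362, 0.125), yaw about 0.28. The tool is already almost aligned with it, so I'll move straight across above the bar.

{"fn": "drive_tool", "kwargs": {"moves": [[[-0.01,-0.02,-0.014,0,0,0],[-0.01,-0.038,-0.0275,0,0,0],[-0.01,-0.038,-0.0275,0,0,0],[0,-0.038,-0.0275,0,0,0],[0,-0.038,-0.0275,0,0,0],[0,-0.038,-0.0275,0,0,0],[0,-0.038,-0.0275,0,0,0],[0,-0.038,-0.0275,0,0,0],[0,-0.038,-0.0275,0,0,0],[0,-0.038,-0.0275,0,0,0],[0,-0.038,-0.0275,0,0,0],[0,-0.038,-0.0275,0,0,0],[0,-0.038,-0.0275,0,0,0],[0,-0.038,-0.0275,0,0,0],[0,-0.038,-0.0275,0,0,0],[0,-0.038,-0.0275,0,0,0],[0,-0.038,-0.0275,0,0,0],[0,-0.038,-0.0275,0,0,0],[0,-0.02,-0.015,0,0,0],[0,0,0,0,0,0]]], "fingers": 0.55}}

```text
time: 2.1
ee_pos: [0.4391, 0.3003, 0.2325]
orientation: [-2.19, 1.566, 1.281]
contact_force: [-1.0, -0.6, -0.7]
grip_width: 0.548
```

```bash
python3 - <<'E'
from h import *
p,R,s=pose(); print(p,R.as_matrix().round(3),s['joint_positions'].round(2),s['grip_width'])
for yaw in (.22,.28):
    R1=Ro.from_matrix(np.array([[0,np.sin(yaw),-np.cos(yaw)],[0,-np.cos(yaw),-np.sin(yaw)],[-1,0,0]]))
    print(step(np.array([.455,.362,.22]),R1,p,R))
E
```

```text
[0.43913282 0.30031779 0.23247983] [[ 0.002  0.324 -0.946]
 [ 0.005 -0.946 -0.324]
 [-1.    -0.004 -0.003]] [0.47 0.19 1.55 0.   1.39 1.71] 0.5482853219151761
(array([ 0.01281461, -0.05316243, -0.03495355]), array([ 0.10987721, -0.0028175 ,  0.00444816]))
(array([ 0.01281461, -0.05316243, -0.03495355]), array([ 0.04987734, -0.00294848,  0.00435991]))
```

{"fn": "drive_tool", "kwargs": {"moves": [[[0,-0.027,-0.018,0.025,0,0.004],[0,-0.027,-0.018,0.025,0,0],[0,0,0,0,0,0]]]}}

```text
time: 2.4
ee_pos: [0.4554, 0.3614, 0.2312]
orientation: [1.138, 1.567, -1.726]
contact_force: [-0.2, -0.8, -0.3]
grip_width: 0.553
```

```bash
python3 - <<'E'
from h import *
p,R,s=pose(); print(p.round(4),R.as_matrix().round(3).tolist())
im,d,c=snap('wrist','w1'); print(np.array(c['extrinsics']).round(3).tolist(),c['fx'])
P=[];Q=[]
for v in range(384):
    for u in range(512):
        if d[v,u]>0:
            w=world(d,c,u,v)
            if .115<w[2]<.140 and im[v,u].max()<75: P.append(w);Q.append((u,v))
P=np.array(P);Q=np.array(Q);print(len(P),Q.min(0),Q.max(0),P.mean(0),P.min(0),P.max(0))
V=np.linalg.svd(P-P.mean(0))[2][0] if len(P)<20000 else 0; print(V)
cv2.imwrite('pics/w1b.png',cv2.resize(im[:,:,::-1],(768,576)))
E
```

```text
[0.4554 0.3614 0.2312] [[-0.001, 0.274, -0.962], [-0.004, -0.962, -0.274], [-1.0, 0.003, 0.002]]
[[0.274, -0.921, -0.275, 0.535], [-0.962, -0.262, -0.082, 0.385], [0.003, 0.287, -0.958, 0.41], [0.0, 0.0, 0.0, 1.0]] 311.9635722722829
932 [250 143] [345 220] [0.45883914 0.35938231 0.12803771] [0.42169936 0.27357827 0.11501175] [0.51204981 0.37658304 0.13200921]
[-0.96241451 -0.27137166 -0.0107577 ]
```

View pics/w1b.png

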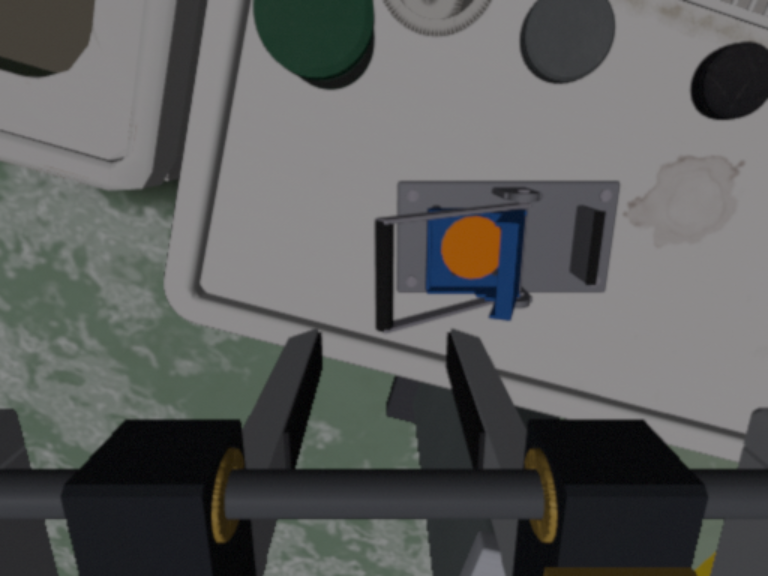

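Wrist view: bar from (384,220) to (384,330) in the enlarged picture, middle (384,275). The stand's edges are parallel to the image rows, so the yaw is aligned. Next I'll check the bar middle and plan the arc.

```bash
python3 - <<'E'
from h import *
f=np.load('pics/w1.npz'); 
for uv in [(256,150),(256,183),(256,215)]: print(world(f['d'],f,*uv).round(4))
p,R,s=pose()
b=np.array([.455,.362,.125]); yaw=.278
r=np.array([np.sin(yaw),-np.cos(yaw),0]); h=b+.106*r; h[2]=.05
print('to grasp (tool)',R.inv().apply(b-[0,0,.019]-p).round(4))
N=16; a=np.linspace(0,1.92,N+1); E=np.radians(180-35.3)-a
q=np.c_[.13*np.cos(E),.13*np.sin(E)]; print('dlat,dup mm',(np.diff(q,axis=0)*1000).round(1).tolist())
E
```

```text
[0.4887 0.3708 0.1307]
[0.4586 0.3622 0.1295]
[0.4279 0.3534 0.1299]
to grasp (tool) [ 0.1252 -0.0029 -0.0015]
dlat,dup mm [[9.8, 12.2], [11.1, 10.9], [12.4, 9.5], [13.4, 7.9], [14.3, 6.3], [14.9, 4.5], [15.4, 2.7], [15.6, 0.9], [15.6, -1.0], [15.3, -2.9], [14.9, -4.7], [14.2, -6.4], [13.3, -8.1], [12.3, -9.6], [11.0, -11.0], [9.6, -12.3]]
```

{"fn": "drive_tool", "kwargs": {"moves": [[[0.025,-0.001,-0.002,0,0,0],[0.03,0,-0.001,0,0,0],[0.03,0,0,0,0,0],[0.025,0,0,0,0,0],[0.015,0,0,0,0,0],[0,0,0,0,0,0]]]}}

```text
time: 3.05
ee_pos: [0.4544, 0.3478, 0.1042]
orientation: [1.085, 1.558, -1.784]
contact_force: [-0.5, -0.2, 0.2]
grip_width: 0.553
```

{"fn": "drive_tool", "kwargs": {"moves": [[[0,0,0,0,0,0],[0,0,0,0,0,0],[0,0,0,0,0,0],[0,0,0,0,0,0],[0,0,0,0,0,0],[0,0,0,0,0,0]]], "fingers": 0, "squeeze": 15}}

```text
time: 3.65
ee_pos: [0.4519, 0.3545, 0.113]
orientation: [-1.535, 1.563, 1.874]
contact_force: [1.1, -2.6, -3.9]
grip_width: 0.12
```

```bash
cat >> h.py <<'E'
h3=np.array([.458,.362,0])+.106*np.array([np.sin(.278),-np.cos(.278),0]); h3[2]=.05
def arc():
    p,R,s=pose(); g=p+R.as_matrix()[:,0]*-.019; r=np.array([np.sin(.278),-np.cos(.278),0])
    v=g-h3; lat,up=v@r,v[2]; along=v@np.array([np.cos(.278),np.sin(.278),0])
    sw=np.radians(144.7)-np.arctan2(up,lat)
    M=R.as_matrix(); print('r',np.hypot(lat,up).round(4),'swing',sw.round(3),'along',along.round(4),'F',s['contact_force'].round(1),'w',s['grip_width'])
    R1=Ro.from_matrix(np.array([[0,np.sin(.278),-np.cos(.278)],[0,-np.cos(.278),-np.sin(.278)],[-1,0,0]]))
    print('rot err',(R.inv()*R1).as_rotvec().round(3))
    a=np.radians(144.7)-np.arange(sw,1.93,.1); q=np.c_[-np.sin(a),np.cos(a)]*.13; print((-np.diff(q[:,0])*1000).round(1)) if 0 else None
    q=np.c_[.13*np.cos(a),.13*np.sin(a)]; print('dx,dy mm',(np.diff(q,axis=0)[:,::-1]*[-1000,1000]).round(0).astype(int).tolist())
E
python3 -c "
from h import *
arc()"
```

```text
r 0.1296 swing 0.07 along -0.0079 F [ 1.1 -2.6 -3.9] w 0.12042853226421875
rot err [-0.01   0.     0.008]
dx,dy mm [[-10, 9], [-9, 10], [-8, 10], [-7, 11], [-5, 12], [-4, 12], [-3, 13], [-2, 13], [0, 13], [1, 13], [2, 13], [3, 13], [5, 12], [6, 12], [7, 11], [8, 10], [9, 9], [10, 8]]
```

Bar gripped (11 mm opening), and the radius about the hinge measures 0.1296, which fits. Now the swing.

{"fn": "drive_tool", "kwargs": {"moves": [[[-0.01,0.009,0,0,0,0],[-0.009,0.01,0,0,0,0],[-0.008,0.01,0,0,0,0],[-0.007,0.011,0,0,0,0],[-0.005,0.012,0,0,0,0],[-0.004,0.012,0,0,0,0]]]}}

```text
time: 4.25
ee_pos: [0.471, 0.2877, 0.1607]
orientation: [-1.936, 1.562, 1.474]
contact_force: [0.8, 0.1, -4.6]
grip_width: 0.125
```

```bash
python3 -c "
from h import *
arc()"
```

```text
r 0.1333 swing 0.722 along -0.008 F [ 0.8  0.1 -4.6] w 0.12504535035527545
rot err [-0.009 -0.003  0.008]
dx,dy mm [[-2, 13], [-1, 13], [0, 13], [2, 13], [3, 13], [4, 12], [5, 12], [6, 11], [8, 11], [9, 10], [9, 9], [10, 8]]
```

{"fn": "drive_tool", "kwargs": {"moves": [[[-0.001,0.013,0,0,0,0],[0,0.013,0,0,0,0],[0.001,0.013,0,0,0,0],[0.002,0.013,0,0,0,0],[0.003,0.013,0,0,0,0],[0.004,0.012,0,0,0,0]]]}}

```text
time: 4.85
ee_pos: [0.4939, 0.2066, 0.1526]
orientation: [-2.196, 1.56, 1.213]
contact_force: [0.5, 1.7, -1.6]
grip_width: 0.121
```

```bash
python3 -c "
from h import *
arc()"
```

```text
r 0.1328 swing 1.369 along -0.0083 F [ 0.5  1.7 -1.6] w 0.12061264516317453
rot err [-0.01  -0.006  0.009]
dx,dy mm [[6, 12], [7, 11], [8, 10], [9, 9], [10, 8]]
```

{"fn": "drive_tool", "kwargs": {"moves": [[[0.006,0.012,0,0,0,0],[0.007,0.011,0,0,0,0],[0.008,0.01,0,0,0,0],[0.009,0.008,0,0,0,0],[0.008,0.006,0,0,0,0],[0,0,0,0,0,0]]]}}

```text
time: 5.45
ee_pos: [0.5081, 0.155, 0.1087]
orientation: [-2.137, 1.563, 1.271]
contact_force: [0.9, 0.6, 0.4]
grip_width: 0.121
```

```bash
python3 -c "
from h import *
arc()"
```

```text
r 0.1322 swing 1.897 along -0.0087 F [0.9 0.6 0.4] w 0.12073557692659082
rot err [-0.012 -0.004  0.007]
dx,dy mm []
```

{"fn": "drive_tool", "kwargs": {"moves": [[[0.001,0,0,0,0,0],[0,0,0,0,0,0],[0,0,0,0,0,0],[0,0,0,0,0,0],[0,0,0,0,0,0],[0,0,0,0,0,0]]], "fingers": 0.5}}

```text
time: 6.05
ee_pos: [0.5075, 0.1555, 0.1077]
orientation: [-2.097, 1.564, 1.313]
contact_force: [0.0, 0.7, -0.4]
grip_width: 0.495
```

{"fn": "drive_tool", "kwargs": {"moves": [[[-0.015,0,0,0,0,0],[-0.025,0,0,0,0,0],[-0.025,0,0,0,0,0],[-0.03,0,0,0,0,0],[-0.03,0,0,0,0,0],[-0.01,0,0,0,0,0],[0,0,0,0,0,0],[0,0,0,0,0,0]]]}}

```text
time: 6.85
ee_pos: [0.5055, 0.1549, 0.2459]
orientation: [-1.506, 1.564, 1.905]
contact_force: [0.5, -1.3, -0.1]
grip_width: 0.501
```

```bash
python3 - <<'E'
from h import *
p,R,s=pose(); print(p.round(3),s['grip_width'],s['contact_force'])
w,d,c=snap('wrist','w2'); a=snap('scene','s2')[0]; P=[]
for v in range(100,260):
    for u in range(200,400):
        q=world(d,c,u,v)
        if .115<q[2]<.145 and w[v,u].max()<75: P.append(q)
P=np.array(P)
if len(P): print(len(P),np.median(P,0).round(3))
cv2.imwrite('pics/c2.png',np.vstack([cv2.resize(w[100:250,200:400],(600,300),interpolation=cv2.INTER_CUBIC)*1,cv2.resize(a[200:300,130:330],(600,300),interpolation=cv2.INTER_CUBIC)])[:,:,::-1])
E
```

```text
[0.505 0.155 0.246] 0.5010064582246917 [ 0.51277844 -1.32956187 -0.07136962]
889 [0.516 0.158 0.129]
```

View pics/c2.png

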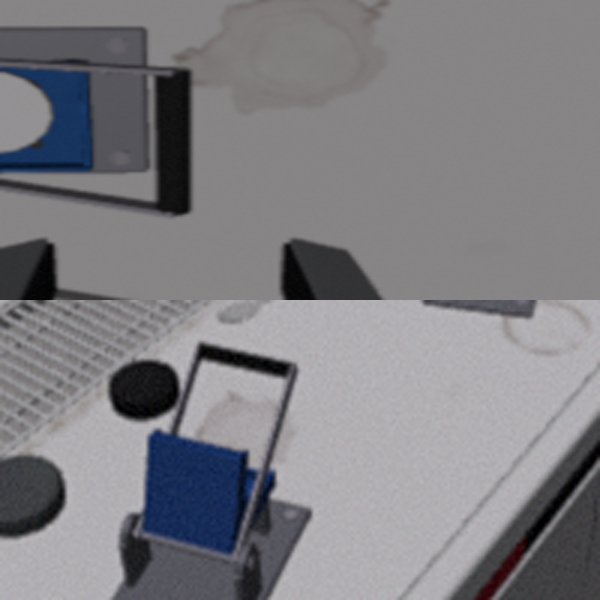

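The wrist crop shows the disc white up in the right pan, with the bar down on the right. I'll check how level the disc lies from the depth image.

```bash
python3 - <<'E'
from h import *
w,d,c=snap('wrist','w3'); f=d
P=np.array([world(d,c,u,v) for v in range(100,200) for u in range(120,240) if d[v,u]>0 and w[v,u].min()>110])
P=P[(P[:,2]>.035)&(P[:,2]<.11)]
m=P.mean(0); n=np.linalg.svd(P-m,full_matrices=False)[2][2]; print(len(P),m.round(3),np.ptp(P,0).round(3),'tilt deg',np.degrees(np.arccos(abs(n[2]))).round(1))
print(manip.get_state()['contact_force'].round(1))
E
```

```text
1105 [0.498 0.226 0.056] [0.082 0.057 0.009] tilt deg 0.5
[ 0.  -0.3  0.2]
```

```bash
python3 -c "
from h import *
print(manip.sign_off(), manip.get_state()['time'])"
```

```text
the job is handed in; nothing more can be done
the job is handed in; nothing more can be done
```

I swung the left tray, whose disc showed orange, fully over by its bar, then let go and lifted the gripper clear. I handed the job in at about 7 s of the 38 s allowed.

- **Disc:** it lies white face up in the right pan, tilted about 0.5°, with its top face 56 mm above the worktop. It is about 70 mm from the bar seen from above.
- **Tray a:** the top of the bar is at 129 mm, which puts its middle near the 125 mm expected for the other rest. While I still held the bar, the swing worked out from the arm's pose was 1.897 rad, within measuring error of 1.92.
- **Contact:** the force readings stayed within about 5 N during the swing and read near zero at the end. I moved nothing near tray b, but did not look at it again afterwards.

Two readings were off:
- **Grip position:** the arm drifted about 14 mm sideways while descending to the bar. It gripped about 8 mm off the bar's middle, and closing the fingers had already turned the tray about 0.07 rad.
- **Disc width:** in the last depth check one width came out at 82 mm instead of 50 mm. I put that down to stray pixels and did not check further.

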